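# Cull the short spindles from the polishing rack

### The arm

A 7-joint arm with a two-finger parallel gripper is mounted at the origin on the work surface. World frame = base frame: x ahead of the robot, y to its left, z up, the work surface at z = 0. Lengths are in m, angles in rad, forces in N, time in s.
With the tool pointing down it reaches from about 0.35 to 0.9 m from the base axis. Payload 8.1 kg.
Tool frame: the origin (TCP) lies between the finger pads; the fingertips stand ahead of it and the grasp point (between the pads) is the TCP (arm.nose_length is the z of the fingertips in the tool frame, in m); z points along the fingers, y is the line along which they close (so a half turn about z gives the same grasp; the last joint's range is limited). The gripper opens to 92 mm and grips with 3 to 60 N. Pads are 19 mm wide; open, the fingers measure 130 mm over their backs; the gripper's body (75 mm by 190 mm) begins 47 mm behind the grasp point.
Start: joints at [1.093, 0.434, 0.025, 1.573, -0.012, 1.134, -0.075], TCP at [0.229, -0.582, 0.246] pointing down, gripper open.
Joint ranges: [-2.62, 2.62], [-0.44, 2.09], [-1.27, 1.32], [0.08, 2.57], [-1.32, 4.46], [0.12, 2], [-2.74, 2.74]. Speed limits (rad/s): [2.22, 2.22, 3.01, 3.01, 3.14, 3.14, 3.14].

### API

Orientations are given as a rotation vector (axis times angle).
In Python, from cell import sensors, optics, arm gives the robot as it stands.
- The arm moves only by the tool arm_command, never from a script. Its argument "deltas" is one flat list of numbers, 7 for each row, row after row: the turn, a rotation vector about the world's x, y, z as a fraction of full scale, then the shift along the world's x, y, z as a fraction of full scale, then the finger opening in mm, from 0 to 91.8. In form: [wx, wy, wz, dx, dy, dz, fingers, wx, wy, wz, dx, dy, dz, fingers, ...]. A call has 1 to 20 rows; each row is the pose to reach, as a shift and turn from the pose commanded when the call began; what a row does not reach only later rows make up. Full scale, the value 1, is 1 m for a shift and 90 degrees for a turn. A row lasts 1/10 s, in which the tool goes at most 50 mm and 8.59 degrees, less where a joint would pass 70% of its speed; a pose out of reach is approached as far as the arm can. A call with a number of a shift or a turn outside -1 to 1 is refused whole. A call with a gripper value outside its range is refused whole. The fingers move at their own pace and stop on an object; "force" is the grip in N (left out, the last holds). Time passes only in rows, so rows that repeat a pose let the fingers close. It gives the time, the measured TCP pose, the force, the opening and the grip force at its end, in the units of the state.
- sensors.observe(): the state, without advancing time (a new reading comes with each control period).
- optics.get_image(name): name is "scene" or "top"; returns the picture (400x640x3 uint8, blue, green, red); there is no depth.
- optics.calibration(name): a dict with "camera_matrix" (3x3 intrinsics, pixels), "D" ([k1, k2, p1, p2, k3] as OpenCV has them; the pictures are not rectified), "rvec" (rotation vector, rad) and "tvec" (3), from world to camera coordinates, as OpenCV has them. Camera axes: x right, y down, z forward; pixel columns grow to the right and rows downward; lengths in m; the calibration is good to about 2 mm. A picture is of the moment at which its call begins. calibration takes no time and is no camera call.
- arm.sign_off(): hands the job in; it is judged then, once.
The state is a dict: "clock": time; "joints": joint angles; "dq": joint speeds; "joint_efforts": joint torques, N m; "position": TCP position; "ee_rot": TCP orientation; "force": force on the tool from outside, world axes, zero at the start; "ft_torque": the same for the moment, N m; "width": opening from 0.0 (shut) to 1.0 (fully open); "gripper_force": force on a finger pad.
Only numpy, scipy, OpenCV 4.12 (cv2) and the standard library are available. Lean on these libraries where they do the work, as an engineer would, in place of code of your own. Each camera call takes 0.05 s, during which the arm holds its last target. There are 200 camera calls.

### The job

Two of the six brass spindles standing in the leaning blue rack were ground too short, so their heads sit lower than the others. Find those two, draw them out and put them in the red reject tray; leave the four full-length spindles standing in their pockets without pulling them out, and do not knock the other things on the bench about.

Things in the scene. Friction and masses are not known exactly. Their poses are not given: they have to be found in the camera images.
- rack: fixed blue rack 308 mm long (its y), one row of six square pockets 16 mm wide, 38 mm deep, 48 mm apart. Origin: centre of its underside; x points away from the robot at yaw 0. Pockets and spindles lean 28 degrees, upward and toward its -x. Each foot stands on its pocket floor. Heads are only 12 mm apart: grip them across their thickness, tool leaned alike, and draw out along the axis by over 40 mm
- rack_face (a point): middle of the rack's slanted top face (60 mm wide up the slope, square to the spindles), level with the pocket mouths. Along the spindles' axis a full-length head spans 20 to 56 mm above this face, a short one 4 to 40 mm; spindle origins are 7 mm above it
- spindle_1: one of six brass spindles: square stem 14 x 14 mm, flat head on top 16 mm thick (its x), 36 mm wide (its y), 36 mm tall; about 0.22 kg. Four have a 58 mm stem, two a 42 mm one; this pose does not tell which. Origin on the axis 45 mm above the foot in both kinds, so along +z (foot to head) the head's middle is 31 mm from it and its top 49 mm if full, 15 and 33 mm if short
- spindle_2: one of six brass spindles: square stem 14 x 14 mm, flat head on top 16 mm thick (its x), 36 mm wide (its y), 36 mm tall; about 0.22 kg. Four have a 58 mm stem, two a 42 mm one; this pose does not tell which. Origin on the axis 45 mm above the foot in both kinds, so along +z (foot to head) the head's middle is 31 mm from it and its top 49 mm if full, 15 and 33 mm if short
- spindle_3: one of six brass spindles: square stem 14 x 14 mm, flat head on top 16 mm thick (its x), 36 mm wide (its y), 36 mm tall; about 0.22 kg. Four have a 58 mm stem, two a 42 mm one; this pose does not tell which. Origin on the axis 45 mm above the foot in both kinds, so along +z (foot to head) the head's middle is 31 mm from it and its top 49 mm if full, 15 and 33 mm if short
- spindle_4: one of six brass spindles: square stem 14 x 14 mm, flat head on top 16 mm thick (its x), 36 mm wide (its y), 36 mm tall; about 0.22 kg. Four have a 58 mm stem, two a 42 mm one; this pose does not tell which. Origin on the axis 45 mm above the foot in both kinds, so along +z (foot to head) the head's middle is 31 mm from it and its top 49 mm if full, 15 and 33 mm if short
- spindle_5: one of six brass spindles: square stem 14 x 14 mm, flat head on top 16 mm thick (its x), 36 mm wide (its y), 36 mm tall; about 0.22 kg. Four have a 58 mm stem, two a 42 mm one; this pose does not tell which. Origin on the axis 45 mm above the foot in both kinds, so along +z (foot to head) the head's middle is 31 mm from it and its top 49 mm if full, 15 and 33 mm if short
- spindle_6: one of six brass spindles: square stem 14 x 14 mm, flat head on top 16 mm thick (its x), 36 mm wide (its y), 36 mm tall; about 0.22 kg. Four have a 58 mm stem, two a 42 mm one; this pose does not tell which. Origin on the axis 45 mm above the foot in both kinds, so along +z (foot to head) the head's middle is 31 mm from it and its top 49 mm if full, 15 and 33 mm if short
- reject_tray: red reject tray, empty: open tray 170 x 130 mm outside (x, y), 50 mm tall, walls and floor 5 mm, fixed; origin at the centre of its underside on the table. It stands to the left or the right of the rack, and an alike blue one on the other side
- blue_bin: blue, for other work, to stay empty: open tray 170 x 130 mm outside (x, y), 50 mm tall, walls and floor 5 mm, fixed; origin at the centre of its underside on the table
- compound_bar: bystander: reddish-brown bar of polishing compound, 50 x 110 x 32 mm, in front of the rack; origin at the centre of its underside
- wrench: bystander: steel wrench 150 mm long lying on the table in front of the rack; origin near its middle
- disc: bystander: grey felt disc 80 mm across, 20 mm thick, lying flat; origin at the centre of its underside
- tin: bystander: tin 66 mm across, 90 mm tall, standing; origin at the centre of its underside
- brush: bystander: hand brush 170 mm long lying on the table; origin near its middle
- cup: bystander: blue cup 76 mm across, 70 mm tall, standing; origin at the centre of its underside
There are look-alikes about, which are no part of the job. Leave any grey look-alike of the spindle_1 alone.

How it is judged:
At the end, for the whole second after the job is handed in: Both short spindles lie or lean at rest inside the red reject tray (origin within 80 mm along x and 60 mm along y of the tray's centre, lower than 65 mm above its underside), and each of the four full-length spindles is at rest in its own pocket, within 8 mm of where it started (((not (distance between spindle_1_c1 and spindle_1 above 0.023 m) and x of spindle_1 in the frame of reject_tray between -0.08 and 0.08 m and y of spindle_1 in the frame of reject_tray between -0.06 and 0.06 m and z of spindle_1 in the frame of reject_tray below 0.065 m) or (distance between spindle_1_c1 and spindle_1 above 0.023 m and distance of spindle_1 from where it was at the start of the episode below 0.008 m)) and linear speed of each of spindle_1, spindle_2, spindle_3, spindle_4, spindle_5, spindle_6 below 0.03 m/s and ((not (distance between spindle_2_c1 and spindle_2 above 0.023 m) and x of spindle_2 in the frame of reject_tray between -0.08 and 0.08 m and y of spindle_2 in the frame of reject_tray between -0.06 and 0.06 m and z of spindle_2 in the frame of reject_tray below 0.065 m) or (distance between spindle_2_c1 and spindle_2 above 0.023 m and distance of spindle_2 from where it was at the start of the episode below 0.008 m)) and ((not (distance between spindle_3_c1 and spindle_3 above 0.023 m) and x of spindle_3 in the frame of reject_tray between -0.08 and 0.08 m and y of spindle_3 in the frame of reject_tray between -0.06 and 0.06 m and z of spindle_3 in the frame of reject_tray below 0.065 m) or (distance between spindle_3_c1 and spindle_3 above 0.023 m and distance of spindle_3 from where it was at the start of the episode below 0.008 m)) and ((not (distance between spindle_4_c1 and spindle_4 above 0.023 m) and x of spindle_4 in the frame of reject_tray between -0.08 and 0.08 m and y of spindle_4 in the frame of reject_tray between -0.06 and 0.06 m and z of spindle_4 in the frame of reject_tray below 0.065 m) or (distance between spindle_4_c1 and spindle_4 above 0.023 m and distance of spindle_4 from where it was at the start of the episode below 0.008 m)) and ((not (distance between spindle_5_c1 and spindle_5 above 0.023 m) and x of spindle_5 in the frame of reject_tray between -0.08 and 0.08 m and y of spindle_5 in the frame of reject_tray between -0.06 and 0.06 m and z of spindle_5 in the frame of reject_tray below 0.065 m) or (distance between spindle_5_c1 and spindle_5 above 0.023 m and distance of spindle_5 from where it was at the start of the episode below 0.008 m)) and ((not (distance between spindle_6_c1 and spindle_6 above 0.023 m) and x of spindle_6 in the frame of reject_tray between -0.08 and 0.08 m and y of spindle_6 in the frame of reject_tray between -0.06 and 0.06 m and z of spindle_6 in the frame of reject_tray below 0.065 m) or (distance between spindle_6_c1 and spindle_6 above 0.023 m and distance of spindle_6 from where it was at the start of the episode below 0.008 m))); the robot touches nothing.
It fails at once if a full-length spindle is pulled out (moved more than 30 mm) ((distance between spindle_1_c1 and spindle_1 above 0.023 m and distance of spindle_1 from where it was at the start of the episode above 0.03 m) or (distance between spindle_2_c1 and spindle_2 above 0.023 m and distance of spindle_2 from where it was at the start of the episode above 0.03 m) or (distance between spindle_3_c1 and spindle_3 above 0.023 m and distance of spindle_3 from where it was at the start of the episode above 0.03 m) or (distance between spindle_4_c1 and spindle_4 above 0.023 m and distance of spindle_4 from where it was at the start of the episode above 0.03 m) or (distance between spindle_5_c1 and spindle_5 above 0.023 m and distance of spindle_5 from where it was at the start of the episode above 0.03 m) or (distance between spindle_6_c1 and spindle_6 above 0.023 m and distance of spindle_6 from where it was at the start of the episode above 0.03 m)).
It fails at once if a bystander (compound bar, wrench, disc, tin, brush, cup) is moved more than 30 mm (distance of any of compound_bar, wrench, disc, tin, brush, cup from where it was at the start of the episode above 0.03 m).
It also fails if it takes over 72 s, if anything falls off the work surface, if the arm or the gripper's body presses on something with over 40 N, if the wrist force passes 120 N, or if a joint passes its speed limit or range.

## Working session

There is one attempt and no reset: what is moved stays moved. The work goes in short steps, Python scripts to look and compute and a tool call to move; the robot and the scene stay as the last step left them, time stands still between calls to the robot, and variables do not carry over. Pictures are saved under pics/ and viewed, at most 10 in all, crops included, and the job is handed in when it is done.

Besides the shell and the picture viewer there is one more tool, called after "Call:" as name(argument=value, ...) on one line, values as JSON. arm_command: Moves the arm, as the interface text tells. Its arguments: {"type":"object","properties":{"deltas":{"type":"array","items":{"type":"number"}},"force":{"type":"number"}},"required":["deltas"]}

```bash
mkdir -p pics; python3 - <<'E'
from cell import sensors, optics, arm
import cv2,numpy as np
for n in("scene","top"):
    cv2.imwrite(f"pics/{n}0.png",optics.get_image(n))
    c=optics.calibration(n);print(n,{k:np.round(np.array(v),4).tolist() for k,v in c.items()})
    R=cv2.Rodrigues(np.array(c["rvec"]))[0];print(-R.T@np.array(c["tvec"]).ravel())
s=sensors.observe();print(s,arm.nose_length)
E
```

```text
scene {'camera_matrix': [[378.7642, 0.0, 312.2823], [0.0, 378.7642, 200.5994], [0.0, 0.0, 1.0]], 'D': [-0.0336, 0.0, 0.0, 0.0, 0.0], 'rvec': [2.2561, 0.949, -0.3772], 'tvec': [-0.3447, -0.2252, 1.3743]}
[ 1.02510656 -0.50007488  0.8703387 ]
top {'camera_matrix': [[397.0544, 0.0, 319.0973], [0.0, 397.0544, 202.71], [0.0, 0.0, 1.0]], 'D': [-0.0844, 0.0, 0.0, 0.0, 0.0], 'rvec': [2.166, -2.1648, 0.1301], 'tvec': [-0.0313, 0.5356, 1.1885]}
[ 0.39676335 -0.02379596  1.24194117]
{'clock': 0.1, 'joints': array([ 1.09340147,  0.43512658,  0.02495272,  1.5739796 , -0.01158869,
        1.13398435, -0.07512281]), 'dq': array([-0.00150893, -0.00158368, -0.00128311, -0.00302033,  0.00111673,
        0.00086558, -0.00119906]), 'joint_efforts': array([ 3.52203468e-03, -6.69130898e+01,  9.88485552e-01, -3.15149260e+01,
       -6.05432200e-02,  3.75015568e-02,  8.62741899e-05]), 'position': array([ 0.22861178, -0.58124419,  0.24505004]), 'ee_rot': array([-3.08533311e+00, -5.84939091e-01,  5.86737915e-04]), 'force': array([-1.24641996, -0.10586473, -0.84281528]), 'ft_torque': array([-0.03177942, -0.00881989, -0.03515555]), 'gripper_force': 0.0, 'width': 1.000534786094635} 0.019
```

View pics/scene0.png

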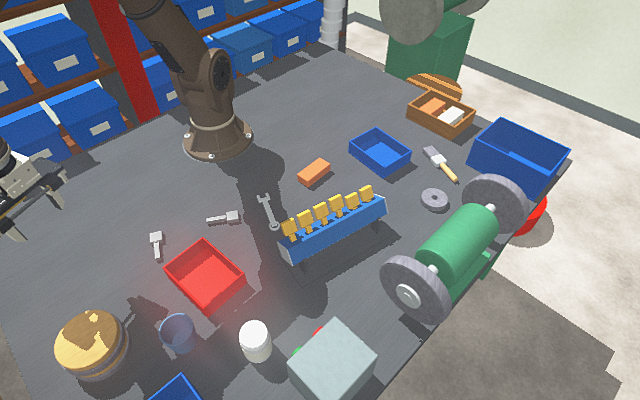

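View pics/top0.png

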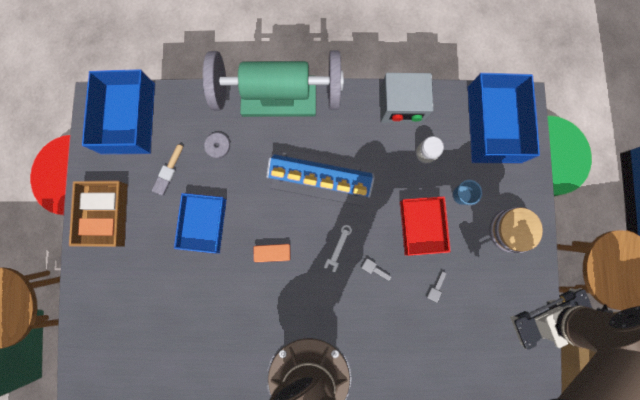

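The scene view shows six brass heads at (290,228) to (366,192) in the blue rack. The top view shows the red tray at (426,226), the blue bin at (201,223), and grey look-alikes at (376,268) and (437,287), which I will leave alone. Next I'll enlarge the heads and measure them.

```bash
cat > h.py <<'E'
import cv2,numpy as np
from cell import sensors, optics, arm
C={n:optics.calibration(n) for n in("scene","top")}
def ray(n,p):
    c=C[n];R=cv2.Rodrigues(np.array(c["rvec"]))[0]
    u=cv2.undistortPoints(np.array(p,float).reshape(-1,1,2),np.array(c["camera_matrix"]),np.array(c["D"])).reshape(-1,2)
    return -R.T@np.array(c["tvec"]).ravel(), np.c_[u,np.ones(len(u))]@R
def onz(n,p,z):
    o,d=ray(n,p);return o+d*((z-o[2])/d[:,2])[:,None]
def proj(n,P):
    c=C[n];return cv2.projectPoints(np.array(P,float).reshape(-1,1,3),np.array(c["rvec"]),np.array(c["tvec"]),np.array(c["camera_matrix"]),np.array(c["D"]))[0].reshape(-1,2)
def tri(p,q):
    o1,d1=ray("scene",p);o2,d2=ray("top",q);d1,d2=d1[0],d2[0]
    t=np.linalg.lstsq(np.c_[d1,-d2],o2-o1,rcond=None)[0]
    a,b=o1+t[0]*d1,o2+t[1]*d2;return (a+b)/2,np.linalg.norm(a-b)
E
python3 - <<'E'
from h import *
s=cv2.imread("pics/scene0.png");t=cv2.imread("pics/top0.png")
a=cv2.resize(s[175:275,270:400],None,fx=6,fy=6,interpolation=cv2.INTER_CUBIC)
cv2.imwrite("pics/cs.png",a)
b=cv2.resize(t[150:203,260:380],None,fx=6.6,fy=6.6,interpolation=cv2.INTER_CUBIC)
cv2.imwrite("pics/ct.png",b)
hs=cv2.cvtColor(t,cv2.COLOR_BGR2HSV)
red=((hs[...,0]<8)|(hs[...,0]>172))&(hs[...,1]>150)&(hs[...,2]>90)
red=red.astype(np.uint8);red[:, :390]=0;red[:190]=0;red[:,460:]=0
c=max(cv2.findContours(red,0,2)[0],key=cv2.contourArea);r=cv2.minAreaRect(c);bx=cv2.boxPoints(r)
P=onz("top",bx,.05);print("tray",r,P.round(3).tolist(),P.mean(0))
hs2=hs[150:203,260:380];bl=((hs2[...,0]>100)&(hs2[...,0]<120)&(hs2[...,1]>150)&(hs2[...,2]>80)).astype(np.uint8)
c=max(cv2.findContours(bl,0,2)[0],key=cv2.contourArea);bx=cv2.boxPoints(cv2.minAreaRect(c))+[260,150];print("rack",bx.tolist())
for n,I,(y0,y1,x0,x1) in(("scene",s,(175,275,270,400)),("top",t,(150,203,260,380))):
    h=cv2.cvtColor(I,cv2.COLOR_BGR2HSV)[y0:y1,x0:x1]
    m=((h[...,0]>12)&(h[...,0]<32)&(h[...,1]>120)&(h[...,2]>90)).astype(np.uint8)
    k,l,st,ce=cv2.connectedComponentsWithStats(m)
    for i in range(1,k):
        if st[i,4]>8: print(n,(ce[i]+[x0,y0]).round(1),st[i],)
E
```

```text
tray ((424.7305908203125, 225.4785614013672), (56.75496292114258, 45.08442687988281), 84.68545532226562) [[0.544, -0.276, 0.05], [0.557, -0.415, 0.05], [0.385, -0.425, 0.05], [0.373, -0.288, 0.05]] [ 0.46489403 -0.35096562  0.05      ]
rack [[267.9187355041504, 177.0666046142578], [272.2720375061035, 154.3672389984131], [372.0541229248047, 173.5035285949707], [367.70082092285156, 196.20289611816406]]
scene [306.6 176.5] [30  0 14  6 48]
scene [365.9 193.1] [ 89  10  14  17 176]
scene [351.8 200.2] [ 74  17  15  18 184]
scene [336.3 204. ] [ 58  19  16  23 229]
scene [321.1 211.7] [ 43  27  16  23 233]
scene [305.4 219.8] [ 27  34  17  24 246]
scene [289.2 228.3] [ 10  43  18  24 252]
top [278.  171.7] [12 18 12  8 74]
top [294.2 174.7] [29 21 11  8 71]
top [309.9 179. ] [45 24 11 10 81]
top [326.2 182.2] [61 27 11 10 71]
top [343.1 185.4] [78 31 11 10 64]
top [359.7 189.3] [94 34 12 11 97]
```

View pics/cs.png

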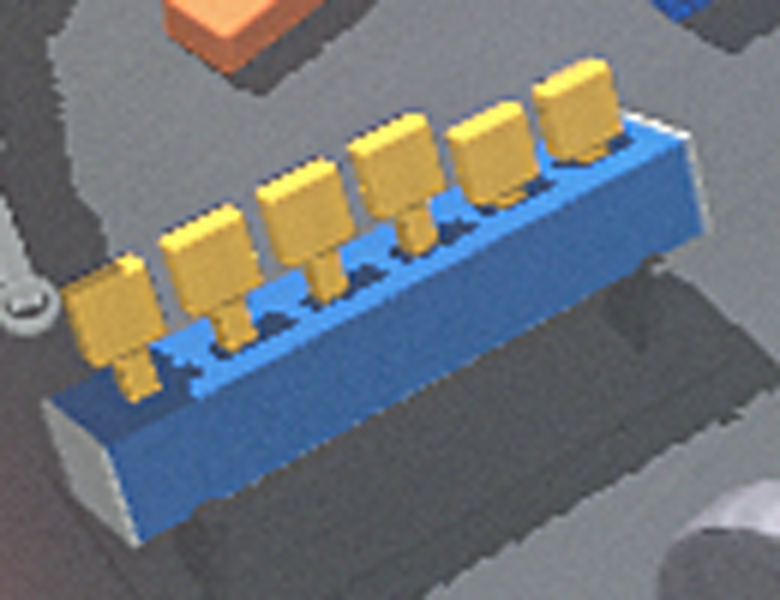

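View pics/ct.png

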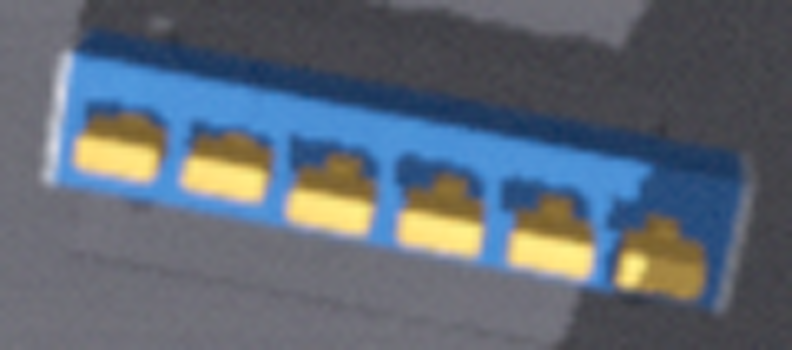

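The scene crop shows that the two right-hand heads, at scene px (352,200) and (366,193), sit right on the rack face. The other four, at (289,228), (305,220), (321,212) and (336,204), stand on visible stems. So the short ones are the two at the +y end, seen in the top view at (278,172) and (294,175). I'll triangulate head tops and rack corners from both crops.

```bash
cat > m.py <<'E'
from h import *
cs=lambda p:(np.array(p)+.5)/6-.5+[270,175]
ct=lambda p:(np.array(p)+.5)/6.6-.5+[260,150]
S=[(103,272),(201,228),(295,172),(390,133),(486,119),(571,79)]
T=[(663,268),(551,256),(440,233),(330,211),(225,181),(118,157)]
H=[]
for a,b in zip(S,T):
    P,e=tri(cs(a),ct(b));H.append(P);print(P.round(4),round(e,4))
for k,a,b in (("R hi",(45,403),(720,308)),("L hi",(628,113),(48,183)),("R lo",(110,440),(746,180)),("L lo",(690,137),(70,50))):
    P,e=tri(cs(a),ct(b));print(k,P.round(4),round(e,4))
H=np.array(H)
for g in (H[:4],):
    d=np.polyfit(range(4),g,1);print("step",d[0],np.linalg.norm(d[0]),"yaw",np.degrees(np.arctan2(-d[0][0],d[0][1])))
E
python3 m.py
```

```text
[ 0.5573 -0.1446  0.1478] 0.0005
[ 0.5638 -0.0971  0.1414] 0.001
[ 0.5726 -0.0501  0.1464] 0.0004
[ 0.5829 -0.0031  0.1427] 0.0014
[0.5985 0.0426 0.1288] 0.0018
[0.6089 0.0887 0.1283] 0.0012
R hi [ 0.5494 -0.177   0.0803] 0.0006
L hi [0.6104 0.1289 0.0753] 0.0105
R lo [ 0.6018 -0.1845  0.1142] 0.0015
L lo [0.6604 0.1126 0.1111] 0.002
step [ 0.0085872   0.04717217 -0.00102972] 0.04795846225519702 yaw -10.317125658977762
```

```bash
cat > t.py <<'E'
from h import *
from scipy.spatial.transform import Rotation as Ro
ps=np.radians(-10.7);th=np.radians(28)
axis=np.array([-np.sin(th)*np.cos(ps),-np.sin(th)*np.sin(ps),np.cos(th)])
yv=np.array([np.cos(th)*np.cos(ps),np.cos(th)*np.sin(ps),np.sin(th)])
RT=np.c_[np.cross(yv,-axis),yv,-axis]
u=np.array([-np.sin(ps),np.cos(ps),0])
mid=np.array([.6042,-.0315,.0943])
grasp=lambda k,h=.028: mid+u*.048*k+axis*h
tray=np.array([.465,-.351,0]);ty=np.radians(4)
def delta(P,R):
    s=sensors.observe();q=Ro.from_rotvec(s["ee_rot"])
    w=(Ro.from_matrix(R)*q.inv()).as_rotvec()/(np.pi/2)
    return w.round(4),(P-s["position"]).round(4)
E
python3 - <<'E'
from t import *
print(axis,grasp(1.5),grasp(2.5));print("pre6",delta(grasp(2.5,.098),RT))
E
```

```text
[-0.46130877  0.0871652   0.88294759] [0.60465135 0.04168875 0.11902253] [0.61356335 0.08885416 0.11902253]
pre6 (array([-0.2074, -0.2507,  0.6292]), array([ 0.3527,  0.6762, -0.0642]))
```

Call:
arm_command(deltas=[0,0,0,0,0,0.05,40,-0.2074,-0.2507,0.6292,0.353,0.676,0.04,40,-0.2074,-0.2507,0.6292,0.353,0.676,0.04,40,-0.2074,-0.2507,0.6292,0.353,0.676,0.04,40,-0.2074,-0.2507,0.6292,0.353,0.676,0.04,40,-0.2074,-0.2507,0.6292,0.353,0.676,0.04,40,-0.2074,-0.2507,0.6292,0.353,0.676,0.04,40,-0.2074,-0.2507,0.6292,0.353,0.676,0.04,40,-0.2074,-0.2507,0.6292,0.353,0.676,0.04,40,-0.2074,-0.2507,0.6292,0.353,0.676,0.04,40,-0.2074,-0.2507,0.6292,0.353,0.676,0.04,40,-0.2074,-0.2507,0.6292,0.353,0.676,0.04,40,-0.2074,-0.2507,0.6292,0.353,0.676,0.04,40,-0.2074,-0.2507,0.6292,0.353,0.676,0.04,40,-0.2074,-0.2507,0.6292,0.353,0.676,0.04,40,-0.2074,-0.2507,0.6292,0.353,0.676,0.04,40,-0.2074,-0.2507,0.6292,0.353,0.676,0.04,40,-0.2074,-0.2507,0.6292,0.353,0.676,0.04,40,-0.2074,-0.2507,0.6292,0.353,0.676,0.04,40,-0.2074,-0.2507,0.6292,0.353,0.676,0.04,40], force=30)

```text
clock: 2.1
position: [0.5812, 0.0939, 0.285]
ee_rot: [2.103, 1.744, 0.434]
force: [-0.9, 0.1, -0.2]
width: 0.433
gripper_force: 0.0
```

```bash
python3 - <<'E'
from t import *
s=sensors.observe();print(s["clock"],s["position"],s["joints"].round(3),s["force"],s["width"])
print("pre6",delta(grasp(2.5,.098),RT))
E
```

```text
2.1 [0.58122036 0.09388629 0.28498682] [ 0.332  0.236 -0.865  1.955  0.726  0.761 -1.141] [-0.86681824  0.08222995 -0.24904613] 0.43327437627067433
pre6 (array([ 0.0004, -0.0001, -0.0001]), array([ 1.000e-04,  1.100e-03, -1.042e-01]))
```

Call:
arm_command(deltas=[0,0,0,0,0.001,-0.04,40,0,0,0,0,0.001,-0.08,40,0,0,0,0,0.001,-0.104,40,0,0,0,0,0.001,-0.104,40])

```text
clock: 2.5
position: [0.5794, 0.0922, 0.1784]
ee_rot: [2.106, 1.743, 0.427]
force: [0.2, -0.7, -0.2]
width: 0.437
gripper_force: 0.0
```

```bash
python3 - <<'E'
from t import *
print("pre6",delta(grasp(2.5,.098),RT),delta(grasp(2.5),RT))
s=optics.get_image("scene");t=optics.get_image("top")
a=cv2.resize(s[130:260,270:400],(560,560),interpolation=cv2.INTER_CUBIC)
cv2.imwrite("pics/p1.png",a)
E
```

```text
pre6 (array([ 0.0019, -0.0029,  0.0015]), array([0.0019, 0.0027, 0.0024])) (array([ 0.0019, -0.0029,  0.0015]), array([ 0.0341, -0.0034, -0.0594]))
```

View pics/p1.png

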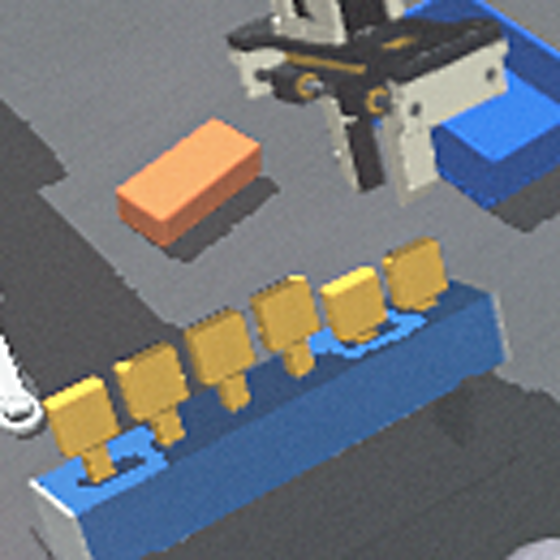

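The gripper is leaned along the axis, centred over the right-most head (crop px (415,270)). I'll descend along the axis.

Call:
arm_command(deltas=[0,0,0,0.008,-0.0015,-0.015,40,0,0,0,0.016,-0.003,-0.031,40,0,0,0,0.024,-0.0045,-0.046,40,0,0,0,0.032,-0.006,-0.061,40,0,0,0,0.032,-0.006,-0.061,40,0,0,0,0.032,-0.006,-0.061,40])

```text
clock: 3.2
position: [0.6144, 0.0891, 0.1224]
ee_rot: [2.103, 1.741, 0.438]
force: [-0.1, 0.9, -0.2]
width: 0.435
gripper_force: 0.0
```

```bash
python3 - <<'E'
from t import *
print(delta(grasp(2.5),RT),sensors.observe()["force"])
s=optics.get_image("scene")
cv2.imwrite("pics/p2.png",cv2.resize(s[130:260,300:430],(560,560),interpolation=cv2.INTER_CUBIC))
E
```

```text
(array([-0.0001,  0.0019,  0.0006]), array([-0.0008, -0.0002, -0.0034])) [-0.07954181  0.90724727 -0.16216708]
```

View pics/p2.png

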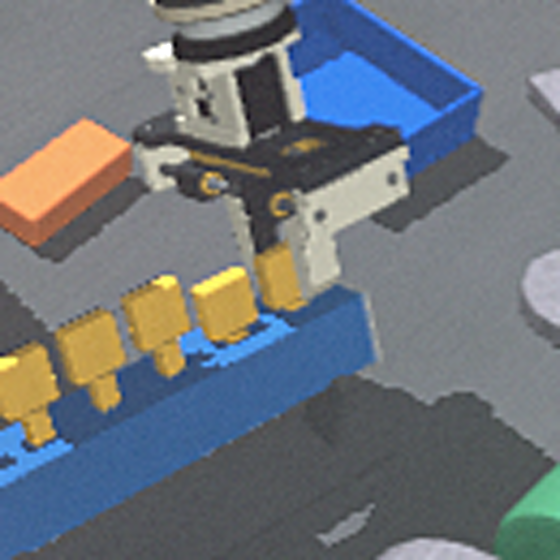

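The head is between the fingers (crop px (280,275)), so I'll close and draw it out 70 mm.

Call:
arm_command(deltas=[0,0,0,0,0,-0.002,40,0,0,0,0,0,-0.002,10,0,0,0,0,0,-0.002,10,0,0,0,0,0,-0.002,10,0,0,0,0,0,-0.002,10,0,0,0,0,0,-0.002,10,0,0,0,0,0,-0.002,10], force=30)

```text
clock: 3.95
position: [0.6136, 0.0895, 0.1187]
ee_rot: [2.103, 1.743, 0.436]
force: [-2.8, -0.1, 3.5]
width: 0.172
gripper_force: 30.0
```

Call:
arm_command(deltas=[0,0,0,-0.0046,0.0009,0.0088,10,0,0,0,-0.0092,0.0017,0.0177,10,0,0,0,-0.0138,0.0026,0.0265,10,0,0,0,-0.0185,0.0035,0.0353,10,0,0,0,-0.0231,0.0044,0.0441,10,0,0,0,-0.0277,0.0052,0.053,10,0,0,0,-0.0323,0.0061,0.0618,10,0,0,0,-0.0323,0.0061,0.1,10,0,0,0,-0.0323,0.0061,0.14,10,0,0,0,-0.0323,0.0061,0.16,10,0,0,0,-0.0323,0.0061,0.16,10])

```text
clock: 5.05
position: [0.5827, 0.096, 0.2817]
ee_rot: [2.101, 1.74, 0.441]
force: [0.4, 0.6, -2.6]
width: 0.168
gripper_force: 30.0
```

```bash
cat >> t.py <<'E'
Rz=Ro.from_euler('z',14.7,degrees=True).as_matrix()
Rtray=Rz@RT; axT=Rz@axis
tx=np.array([np.cos(ty),np.sin(ty),0]);tyv=np.array([-np.sin(ty),np.cos(ty),0])
def drop(lx,ly,fz,L=.066): return tray+tx*lx+tyv*ly+np.array([0,0,fz])+axT*L
E
python3 - <<'E'
from t import *
P=drop(.045,-.03,.022);print(P,"place1",delta(P,Rtray),sensors.observe()["width"])
s=optics.get_image("scene")
cv2.imwrite("pics/p3.png",cv2.resize(s[90:270,260:440],(560,560),interpolation=cv2.INTER_CUBIC))
E
```

```text
[ 0.48107343 -0.37994929  0.08027454] place1 (array([-0.001 ,  0.0037,  0.1636]), array([-0.1016, -0.4759, -0.2015])) 0.1684623428731209
```

View pics/p3.png

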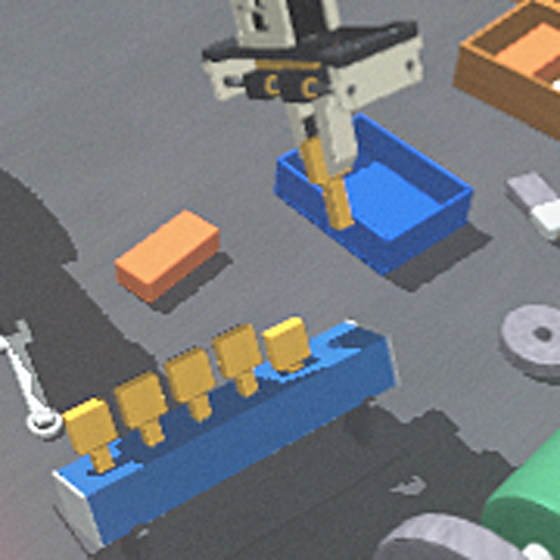

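The spindle is held clear, with its short stem showing (crop px (325,185)), and the other five are still standing. Next I'll carry it to the red tray.

Call:
arm_command(deltas=[0,0,0.16,-0.1,-0.476,0,10,0,0,0.16,-0.1,-0.476,0,10,0,0,0.16,-0.1,-0.476,0,10,0,0,0.16,-0.1,-0.476,0,10,0,0,0.16,-0.1,-0.476,0,10,0,0,0.16,-0.1,-0.476,0,10,0,0,0.16,-0.1,-0.476,0,10,0,0,0.16,-0.1,-0.476,0,10,0,0,0.16,-0.1,-0.476,0,10,0,0,0.16,-0.1,-0.476,0,10,0,0,0.16,-0.1,-0.476,0,10,0,0,0.16,-0.1,-0.476,-0.04,10,0,0,0.16,-0.1,-0.476,-0.08,10,0,0,0.16,-0.1,-0.476,-0.12,10,0,0,0.16,-0.1,-0.476,-0.12,10,0,0,0.16,-0.1,-0.476,-0.12,10])

```text
clock: 6.7
position: [0.4812, -0.3793, 0.1577]
ee_rot: [1.891, 2.018, 0.506]
force: [0.2, -0.6, -1.8]
width: 0.169
gripper_force: 30.0
```

```bash
python3 - <<'E'
from t import *
P=drop(.045,-.03,.022);s=sensors.observe();print(P,"place1",delta(P,Rtray),s["width"],s["force"],s["joints"].round(2))
E
```

```text
[ 0.48107343 -0.37994929  0.08027454] place1 (array([-0.0019, -0.0003,  0.0025]), array([-0.0001, -0.0007, -0.0775])) 0.16927626448427593 [ 0.23203653 -0.64915122 -1.76095444] [ 1.48  0.59 -0.97  1.96  0.34  0.46  0.48]
```

Call:
arm_command(deltas=[0,0,0,0,0,-0.03,10,0,0,0,0,0,-0.055,10,0,0,0,0,0,-0.07,10,0,0,0,0,0,-0.08,10,0,0,0,0,0,-0.084,10,0,0,0,0,0,-0.084,30,0,0,0,0,0,-0.084,40,0,0,0,0,0,-0.084,40,0,0,0,0,0,-0.084,40,0,0,0,0,0,-0.084,40,0,0,0,-0.009,-0.001,-0.067,40,0,0,0,-0.019,-0.001,-0.049,40,0,0,0,-0.028,-0.002,-0.031,40,0,0,0,-0.037,-0.002,-0.014,40,0,0,0,-0.047,-0.003,0.004,40,0,0,0,-0.047,-0.003,0.05,40,0,0,0,-0.047,-0.003,0.1,40,0,0,0,-0.047,-0.003,0.124,40,0,0,0,-0.047,-0.003,0.124,40])

```text
clock: 8.6
position: [0.4364, -0.3845, 0.2871]
ee_rot: [1.884, 2.012, 0.502]
force: [0.1, -0.0, 0.3]
width: 0.439
gripper_force: 0.0
```

```bash
python3 - <<'E'
from t import *
P=grasp(1.5,.098);s=sensors.observe();print(s["position"],"pre5",delta(P,RT),s["width"],s["force"])
t=optics.get_image("top");s=optics.get_image("scene")
cv2.imwrite("pics/p4.png",np.hstack([cv2.resize(s[220:330,150:260],(400,400)),cv2.resize(t[180:270,380:470],(400,400))]))
E
```

```text
[ 0.4364047  -0.38454277  0.28713264] pre5 (array([ 0.0037,  0.0032, -0.1597]), array([ 0.136 ,  0.4323, -0.1063])) 0.4393004857721169 [ 0.08372419 -0.04037649  0.34154315]
```

View pics/p4.png

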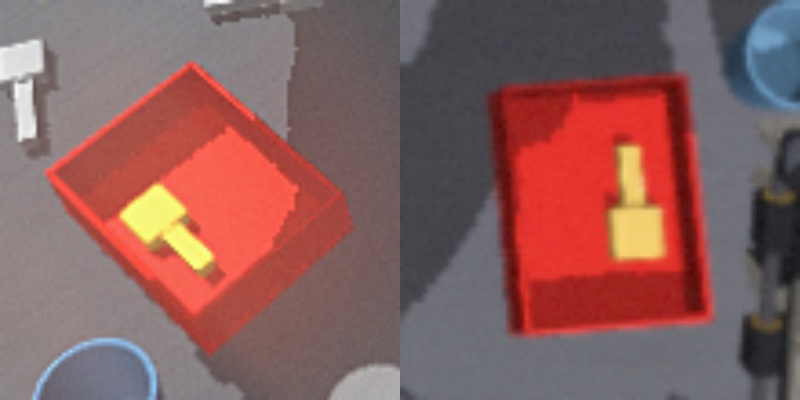

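The first spindle lies flat in the red tray (right crop px (635,205)). Next is the second short one.

Call:
arm_command(deltas=[0.003,0.003,-0.16,0.136,0.432,0,40,0.003,0.003,-0.16,0.136,0.432,0,40,0.003,0.003,-0.16,0.136,0.432,0,40,0.003,0.003,-0.16,0.136,0.432,0,40,0.003,0.003,-0.16,0.136,0.432,0,40,0.003,0.003,-0.16,0.136,0.432,0,40,0.003,0.003,-0.16,0.136,0.432,0,40,0.003,0.003,-0.16,0.136,0.432,0,40,0.003,0.003,-0.16,0.136,0.432,0,40,0.003,0.003,-0.16,0.136,0.432,0,40,0.003,0.003,-0.16,0.136,0.432,0,40,0.003,0.003,-0.16,0.136,0.432,-0.04,40,0.003,0.003,-0.16,0.136,0.432,-0.08,40,0.003,0.003,-0.16,0.136,0.432,-0.105,40,0.003,0.003,-0.16,0.136,0.432,-0.105,40,0.003,0.003,-0.16,0.136,0.432,-0.105,40])

```text
clock: 10.3
position: [0.57, 0.0475, 0.1774]
ee_rot: [2.11, 1.746, 0.435]
force: [1.2, 0.5, 0.4]
width: 0.439
gripper_force: 0.0
```

```bash
python3 - <<'E'
from t import *
print(delta(grasp(1.5),RT))
s=optics.get_image("scene")
cv2.imwrite("pics/p5.png",cv2.resize(s[110:250,290:430],(560,560),interpolation=cv2.INTER_CUBIC))
E
```

```text
(array([-0.0029, -0.0029,  0.0003]), array([ 0.0347, -0.0058, -0.0584]))
```

View pics/p5.png

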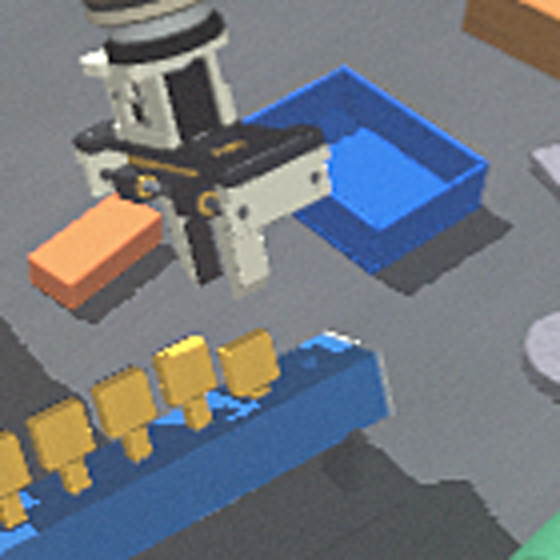

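The gripper is lined up over the remaining short head (crop px (250,362)). I'll descend, close and check the width before drawing.

Call:
arm_command(deltas=[0,0,0,0.0085,-0.0015,-0.015,40,0,0,0,0.017,-0.003,-0.03,40,0,0,0,0.0255,-0.0045,-0.045,40,0,0,0,0.034,-0.006,-0.06,40,0,0,0,0.034,-0.006,-0.06,40,0,0,0,0.034,-0.006,-0.06,40])

```text
clock: 10.95
position: [0.605, 0.0423, 0.1191]
ee_rot: [2.109, 1.744, 0.438]
force: [0.3, 0.8, -0.0]
width: 0.434
gripper_force: 0.0
```

Call:
arm_command(deltas=[0,0,0,0,0,0,10,0,0,0,0,0,0,10,0,0,0,0,0,0,10,0,0,0,0,0,0,10,0,0,0,0,0,0,10,0,0,0,0,0,0,10], force=30)

```text
clock: 11.55
position: [0.6045, 0.0425, 0.1182]
ee_rot: [2.108, 1.746, 0.437]
force: [-3.5, -0.3, 6.6]
width: 0.172
gripper_force: 30.0
```

```bash
python3 - <<'E'
from t import *
print(delta(grasp(1.5),RT))
E
```

```text
(array([-0.003 , -0.0013, -0.0001]), array([ 0.0001, -0.0009,  0.0008]))
```

Call:
arm_command(deltas=[0,0,0,-0.0046,0.0009,0.0088,10,0,0,0,-0.0092,0.0017,0.0177,10,0,0,0,-0.0138,0.0026,0.0265,10,0,0,0,-0.0185,0.0035,0.0353,10,0,0,0,-0.0231,0.0044,0.0441,10,0,0,0,-0.0277,0.0052,0.053,10,0,0,0,-0.0323,0.0061,0.0618,10,0,0,0,-0.0323,0.0061,0.1,10,0,0,0,-0.0323,0.0061,0.14,10,0,0,0,-0.0323,0.0061,0.16,10,0,0,0,-0.0323,0.0061,0.16,10])

```text
clock: 12.65
position: [0.5733, 0.0491, 0.2808]
ee_rot: [2.107, 1.743, 0.442]
force: [0.4, -0.2, -2.7]
width: 0.174
gripper_force: 30.0
```

```bash
python3 - <<'E'
from t import *
P=drop(.045,.03,.022);print(P,"place2",delta(P,Rtray),sensors.observe()["width"])
E
```

```text
[ 0.47688804 -0.32009545  0.08027454] place2 (array([-0.0036,  0.0007,  0.1636]), array([-0.0964, -0.3692, -0.2005])) 0.17401407981102848
```

Call:
arm_command(deltas=[0,0,0.163,-0.096,-0.369,0,10,0,0,0.163,-0.096,-0.369,0,10,0,0,0.163,-0.096,-0.369,0,10,0,0,0.163,-0.096,-0.369,0,10,0,0,0.163,-0.096,-0.369,0,10,0,0,0.163,-0.096,-0.369,0,10,0,0,0.163,-0.096,-0.369,0,10,0,0,0.163,-0.096,-0.369,0,10,0,0,0.163,-0.096,-0.369,0,10,0,0,0.163,-0.096,-0.369,-0.04,10,0,0,0.163,-0.096,-0.369,-0.08,10,0,0,0.163,-0.096,-0.369,-0.12,10,0,0,0.163,-0.096,-0.369,-0.12,10,0,0,0.163,-0.096,-0.369,-0.12,10])

```text
clock: 14.05
position: [0.4761, -0.3192, 0.1573]
ee_rot: [1.891, 2.027, 0.507]
force: [0.3, -0.7, -1.5]
width: 0.177
gripper_force: 30.0
```

Call:
arm_command(deltas=[0,0,0,0,0,-0.03,10,0,0,0,0,0,-0.055,10,0,0,0,0,0,-0.07,10,0,0,0,0,0,-0.08,10,0,0,0,0,0,-0.084,10,0,0,0,0,0,-0.084,30,0,0,0,0,0,-0.084,40,0,0,0,0,0,-0.084,40,0,0,0,0,0,-0.084,40,0,0,0,0,0,-0.084,40,0,0,0,-0.009,-0.001,-0.067,40,0,0,0,-0.019,-0.001,-0.049,40,0,0,0,-0.028,-0.002,-0.031,40,0,0,0,-0.037,-0.002,-0.014,40,0,0,0,-0.047,-0.003,0.004,40,0,0,0,-0.047,-0.003,0.05,40,0,0,0,-0.047,-0.003,0.1,40,0,0,0,-0.047,-0.003,0.124,40,0,0,0,-0.047,-0.003,0.124,40])

```text
clock: 15.95
position: [0.431, -0.3245, 0.2858]
ee_rot: [1.886, 2.02, 0.502]
force: [0.4, 0.6, -1.3]
width: 0.436
gripper_force: 0.0
```

```bash
python3 - <<'E'
from t import *
t=optics.get_image("top");s=optics.get_image("scene")
cv2.imwrite("pics/p6.png",np.hstack([cv2.resize(s[180:330,140:390],(500,300)),cv2.resize(t[180:270,380:470],(300,300))]))
E
```

```text
(no output)
```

View pics/p6.png

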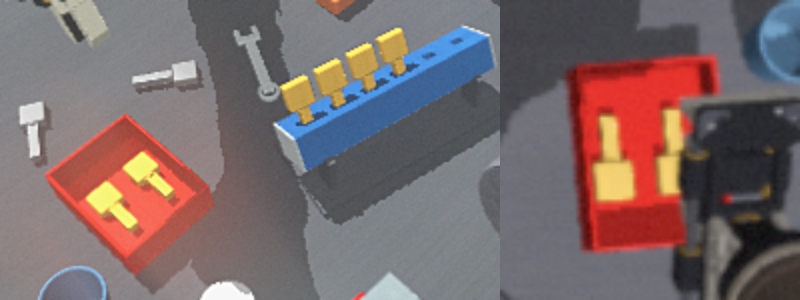

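Both short spindles lie flat in the red tray (left crop px (112,207) and (150,175)). The four full-length ones still stand in the rack and the arm is clear.

```bash
python3 -c "
from cell import arm;print(arm.sign_off())"
```

```text
the job is handed in; nothing more can be done
None
```

I put both short spindles, the two at the rack's +y end, in the red reject tray, left the four full-length ones standing in their pockets, and handed the job in at about 16 s; sign-off returned no verdict.

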